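# Close the mailing carton over the packed headlamp projector

### The arm

A 7-joint arm with a two-finger parallel gripper is mounted at the origin on the work surface. World frame = base frame: x ahead of the robot, y to its left, z up, the work surface at z = 0. Lengths are in m, angles in rad, forces in N, time in s.
With the tool pointing down it reaches from about 0.4 to 0.875 m from the base axis. Payload 4.4 kg.
Tool frame: the origin (TCP) lies midway between the tips of the shut fingers; the grasp point (between the pads) lies 19 mm behind it (env.hold_point_z is the distance from the TCP to the grasp point, in m); z points along the fingers, y is the line along which they close (so a half turn about z gives the same grasp; the last joint's range is limited). The gripper opens to 85 mm and grips with 20 to 120 N. Pads are 22 mm wide; open, the fingers measure 114 mm over their backs; the gripper's body (76 mm by 85 mm) begins 54 mm behind the grasp point. The pads swing forward as they close: fully open they stand 13 mm farther back than shut.
Start: joints at [-0.066, 0.628, 0.038, 1.517, -0.027, 0.996, -0.02], TCP at [0.65, 0, 0.231] pointing down, gripper open.
Joint ranges: [-3.06, 3.06], [-0.37, 2.12], [-1.25, 1.32], [0.18, 2.47], [-1.1, 4.24], [0.23, 1.98], [-2.94, 2.94]. Speed limits (rad/s): [2.57, 2.57, 3.14, 3.14, 3.14, 3.14, 3.14].

### API

Orientations are given as a unit quaternion [x, y, z, w].
In Python, from workcell import env gives the robot as it stands.
- The arm moves only by the tool apply_moves, never from a script. Its argument "commands" is a list that holds one entry, the list of rows, each a list of 7 numbers: the opening, from -1 (shut) to 1 (fully open), then the shift along the world's x, y, z scaled (see below), then the turn, a rotation vector about the world's x, y, z scaled (see below). In form: [[[hand, tx, ty, tz, ax, ay, az], ...]]. A call has 1 to 8 rows; each row is the pose to reach, as a shift and turn from the pose commanded when the call began, turning the shorter way round; what a row does not reach only later rows make up. The controller multiplies each number of a shift by 0.4 m and each number of a turn by 180 degrees. A row lasts 1/8 s, in which the tool goes at most 62.5 mm and 10.7 degrees, less where a joint would pass 70% of its speed; a pose out of reach is approached as far as the arm can. A call with a number of a shift or a turn outside -1 to 1 is refused whole. A call with a gripper value outside its range is refused whole. The fingers move at their own pace and stop on an object; "squeeze" is the grip in N (left out, the last holds). Time passes only in rows, so rows that repeat a pose let the fingers close. It gives the time, the measured TCP pose, the force, the opening and the grip force at its end, in the units of the state.
- env.sense(): the state, without advancing time (a new reading comes with each control period).
- env.snapshot(name): name is "scene" or "side" or "wrist"; returns the picture (420x560x3 uint8, red, green, blue); there is no depth.
- env.camera_model(name): a dict with "fx", "fy", "cx", "cy" (pixels), "distortion" ([k1, k2, p1, p2, k3] as OpenCV has them; the pictures are not rectified), "view" (4x4, takes a point from world to camera coordinates); the wrist camera has in their place "T_tool_cam" (4x4, takes a point from camera to tool coordinates, whose origin is the TCP and whose axes are the flange's). Camera axes: x right, y down, z forward; pixel columns grow to the right and rows downward; lengths in m; the calibration is good to about 2 mm. A picture is of the moment at which its call begins: read the wrist's pose just before it. camera_model takes no time and is no camera call.
- env.finish_job(): hands the job in; it is judged then, once.
Trained networks look in the newest picture that a camera, given by its name, has taken for a name from the list of things; names that differ only in an ending like _2 or _b are one class to them, and where a whole thing is asked for, a point or a joint stands for the part that bears it (a point fixed in the world has none). Each returns a list of dicts, best first, with "conf" (0 to 1); they miss things now and then, are a little off and sometimes report something else, mostly with a low value. They report only what shows in the picture. A call takes as long as a camera call. They do not tell look-alikes from the thing itself.
- env.spot_in(camera, query): "point" ([column, row] in pixels, amid what is visible of it).
The state is a dict: "time_s": time; "q": joint angles; "joint_vel": joint speeds; "tau": joint torques, N m; "tcp_pos": TCP position; "tool_rot": TCP orientation; "wrist_force": force on the tool from outside, world axes, zero at the start; "moment": the same for the moment, N m; "opening": finger opening in m; "gripper_force": force on a finger pad.
Only numpy, scipy, OpenCV 4.12 (cv2) and the standard library are available. Lean on these libraries where they do the work, as an engineer would, in place of code of your own. Each camera call takes 0.05 s, during which the arm holds its last target. There are 200 camera calls.

### The job

The rebuilt headlamp projector is packed, so close its mailing carton: fold the two small end flaps in flat first, then swing the long lid over on top of them. The lid springs up a little by itself, so set the aluminium block down flat on the middle of the lid, without dropping it, so that the lid stays shut. Leave the jar, the tape roll and the sander where they are.

Things in the scene. Friction and masses are not known exactly. Their poses are not given: they have to be found in the camera images.
- carton: Brown cardboard mailing carton, open at the top, 140 mm (x) by 180 mm (y) by 70 mm high, fixed to the bench. A dark projector with a round lens lies inside, all below 65 mm. Origin: centre of the underside. x axis: towards the rim that carries the lid's hinge; y axis: towards the left end flap (flap_left is on the +y rim, flap_right on the -y rim); z up.
- flap_left (a joint): Angle (rad) of the small end flap on the +y rim: 60 mm from hinge to free edge, 124 mm wide, 4 mm thick, light. 0 = folded in level over the opening (top face 74 mm above the bench), 1.57 = standing up, more = leaning outwards (starts 1.7 to 2.3, stop at 2.6). Hinge line 88 mm from the carton's centre, 72 mm above the bench. Stiff crease (0.02 N m): stays where it is left.
- flap_left_edge (a point): Middle of the free edge of the +y end flap, 60 mm from its hinge line.
- flap_right (a joint): Angle (rad) of the like end flap on the -y rim (hinge line 88 mm from the carton's centre, 72 mm above the bench): 0 = folded in level, 1.57 = standing up, more = leaning outwards (starts 1.7 to 2.3). Stays where it is left.
- flap_right_edge (a point): Middle of the free edge of the -y end flap, 60 mm from its hinge line.
- lid (a joint): Angle (rad) of the long lid. 0 = shut, level on the closed end flaps (top face 79 mm above the bench), 1.57 = standing up, more = leaning away from the opening (starts 1.7 to 1.95, stop at 2.3). It stays where it is when open; pushed shut and let go, its springy crease lifts it again to about 0.23 rad unless a weight lies on it. Lid and end flaps bar one another's way.
- lid_middle (a point): Middle of the lid's upper (outer) face, 70 mm from its hinge; z axis out of that face (up when shut); x axis towards the hinge, y axis along the hinge.
- lid_edge (a point): Middle of the lid's free edge, 140 mm from its hinge. The lid is a brown cardboard panel 180 mm wide, 4 mm thick, 40 g, with a 16 mm lip along this edge that points down when shut.
- block: Plain aluminium block 100 mm (x) by 50 mm (y) by 40 mm high, about 0.54 kg (may be 25 percent more or less), lying on the bench to one side of the carton. Origin: centre of its underside; z up. Can be gripped across its 50 mm width.
- jar: Bystander: closed pale see-through plastic jar with a black cap, 60 mm across, 75 mm high, on the far side of the bench. Origin: centre of its underside.
- tape: Bystander: roll of pale paper tape lying flat, 100 mm across, 25 mm high, at the left. Origin: centre of its underside.
- sander: Bystander: small hand sander 205 mm long along its x, 58 mm wide, about 63 mm high, black round grip and grey head, at the right. Origin: on the underside, about the middle of its length.
- lid_hinge (a point): Middle of the lid's hinge line, which runs along the carton's y axis, 70 mm from the carton's centre in +x and 77 mm above the bench.
Things that resemble listed ones, but are neither listed nor needed, are in the scene too. Several things have the shape of the carton; the one meant has the colours described above.

How it is judged:
On the way, in this order (a step that is already met when the one before it is completed fails the run):
1. both end flaps are folded in (each within 0.15 rad of level) while the lid is still open (over 1 rad) (value of joint each of flap_left, flap_right below 0.15 rad and value of joint lid above 1 rad), for 0.2 s.
2. the lid has been swung over the end flaps (below 0.6 rad) (value of joint lid below 0.6 rad and value of joint each of flap_left, flap_right below 0.2 rad), for 0.2 s.
At the end, for the whole second after the job is handed in: Both end flaps folded in (within 0.12 rad of level), the lid shut over them (within 0.06 rad), and the block at rest flat on the lid (tilt under 0.08 rad), its centre within 40 mm of the lid's middle (value of joint each of flap_left, flap_right below 0.12 rad and value of joint lid below 0.06 rad and horizontal distance between block and lid_middle below 0.04 m and z of block in the frame of lid_middle between -0.008 and 0.008 m and angle between block's own z axis and vertical below 0.08 rad and linear speed of block below 0.02 m/s); the robot touches nothing.
It fails at once if the block is dropped or thrown (moving faster than 0.5 m/s with no finger on it) (linear speed of block above 0.5 m/s and contact force between the fingers and block below 0.05 N).
It fails at once if a bystander (jar, tape roll, sander) is moved by more than 30 mm (distance of any of jar, tape, sander from where it was at the start of the episode above 0.03 m).
It also fails if it takes over 69 s, if anything falls off the work surface, if the arm or the gripper's body presses on something with over 40 N, if the wrist force passes 120 N, or if a joint passes its speed limit or range.

## Working session

There is one attempt and no reset: what is moved stays moved. The work goes in short steps, Python scripts to look and compute and a tool call to move; the robot and the scene stay as the last step left them, time stands still between calls to the robot, and variables do not carry over. Pictures are saved under pics/ and viewed, at most 10 in all, crops included, and the job is handed in when it is done.

Besides the shell and the picture viewer there is one more tool, called after ">>>" by a JSON object that holds its "api" and its "payload", one argument or row to a line. apply_moves: Moves the arm, as the interface text tells. Its arguments: {"type":"object","properties":{"commands":{"type":"array","items":{"type":"array","items":{"type":"array","items":{"type":"number","minimum":-1,"maximum":1}}}},"squeeze":{"type":"number"}},"required":["commands"]}

```bash
ls; mkdir -p pics; cat > h.py <<'E'
import numpy as np, cv2
from workcell import env
from scipy.spatial.transform import Rotation as R
def cam(n):
    m=env.camera_model(n); K=np.array([[m['fx'],0,m['cx']],[0,m['fy'],m['cy']],[0,0,1.]]); d=np.array(m['distortion'],float)
    if 'view' in m: V=np.array(m['view'])
    else:
        s=env.sense(); T=np.eye(4); T[:3,:3]=R.from_quat(s['tool_rot']).as_matrix(); T[:3,3]=s['tcp_pos']
        V=np.linalg.inv(T@np.array(m['T_tool_cam']))
    return K,d,V
def ray(c,px):
    K,d,V=c; u=cv2.undistortPoints(np.array([[px]],float),K,d)[0,0]
    return -V[:3,:3].T@V[:3,3], V[:3,:3].T@np.array([u[0],u[1],1.])
def atz(c,px,z):
    o,r=ray(c,px); return o+r*(z-o[2])/r[2]
def proj(c,P):
    K,d,V=c; return cv2.projectPoints(np.atleast_2d(P).astype(float),cv2.Rodrigues(V[:3,:3])[0],V[:3,3],K,d)[0][:,0]
def tri(l):
    A=np.zeros((3,3));b=np.zeros(3)
    for c,px in l:
        o,r=ray(c,px); r/=np.linalg.norm(r); M=np.eye(3)-np.outer(r,r); A+=M;b+=M@o
    return np.linalg.solve(A,b)
def snap(n,f=None):
    im=env.snapshot(n)
    if f: cv2.imwrite('pics/'+f,im[:,:,::-1])
    return im
E
python3 - <<'E'
from h import *
a=snap('scene');b=snap('side')
cv2.imwrite('pics/a.png',a[:,:,::-1]); cv2.imwrite('pics/b.png',b[:,:,::-1])
np.set_printoptions(precision=3,suppress=True)
for n in ('scene','side'):
    c=cam(n); print(n,ray(c,(280,210)))
    for q in ['carton','block','flap_left_edge','flap_right_edge','lid_edge','lid_middle','jar','tape','sander']:
        for r in env.spot_in(n,q)[:3]: print(n,q,np.round(r['point']),round(r['conf'],2),atz(c,r['point'],0.04))
print(env.sense())
E
```

```text
pics
scene (array([1.139, 0.102, 0.977]), array([-0.561, -0.12 , -0.819]))
scene carton [342. 226.] 0.78 [0.513 0.128 0.04 ]
scene carton [394. 327.] 0.62 [0.749 0.275 0.04 ]
scene carton [384. 170.] 0.61 [0.3   0.218 0.04 ]
scene block [209. 196.] 0.92 [ 0.493 -0.229  0.04 ]
scene flap_left_edge [384. 215.] 0.56 [0.454 0.23  0.04 ]
scene flap_left_edge [342. 227.] 0.55 [0.515 0.13  0.04 ]
scene flap_right_edge [299. 205.] 0.79 [0.47  0.011 0.04 ]
scene lid_edge [344. 230.] 0.59 [0.524 0.135 0.04 ]
scene lid_edge [396. 323.] 0.59 [0.738 0.277 0.04 ]
scene lid_edge [386. 158.] 0.58 [0.257 0.221 0.04 ]
scene lid_middle [392. 325.] 0.85 [0.744 0.269 0.04 ]
scene lid_middle [390. 157.] 0.82 [0.25  0.232 0.04 ]
scene lid_middle [342. 226.] 0.61 [0.513 0.128 0.04 ]
scene jar [251. 296.] 0.83 [ 0.745 -0.049  0.04 ]
scene jar [300. 204.] 0.61 [0.465 0.011 0.04 ]
scene tape [468. 236.] 0.8 [0.475 0.439 0.04 ]
scene sander [128. 175.] 0.82 [ 0.473 -0.467  0.04 ]
side (array([0.395, 0.78 , 0.997]), array([ 0.101, -0.642, -0.761]))
side carton [265. 240.] 0.94 [0.543 0.081 0.04 ]
side carton [16
[... 491 characters left out ...]
[0.623 0.053 0.04 ]
side lid_middle [362. 298.] 0.9 [0.279 0.208 0.04 ]
side jar [203. 194.] 0.8 [ 0.751 -0.045  0.04 ]
side tape [260. 365.] 0.72 [0.486 0.417 0.04 ]
side sander [320. 117.] 0.69 [ 0.462 -0.468  0.04 ]
{'time_s': 1.0, 'q': array([-0.066,  0.628,  0.038,  1.517, -0.027,  0.996, -0.02 ]), 'joint_vel': array([-0.   , -0.   ,  0.   , -0.   ,  0.001,  0.001,  0.   ]), 'tau': array([  0.001, -56.329,   1.226, -19.379,   0.011,   0.002,   0.   ]), 'tcp_pos': array([0.65 , 0.   , 0.231]), 'tool_rot': array([ 0.707,  0.707,  0.   , -0.   ]), 'wrist_force': array([-0.696, -0.363,  0.378]), 'moment': array([-0.054,  0.007,  0.   ]), 'gripper_force': 0.0, 'opening': 0.08556292450010837}
```

View pics/a.png

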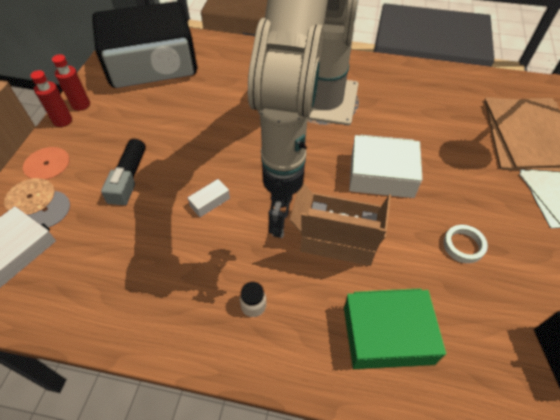

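View pics/b.png

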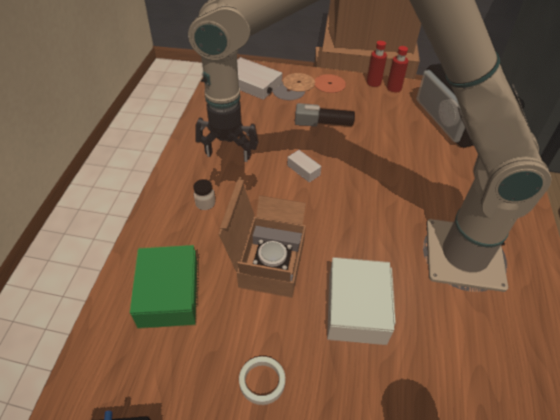

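The carton has its lid on the far (+x) side. It sits near pixel (342,226) in the scene view and (265,240) in the side view. The block is at (209,196) and (304,166). The green and white boxes are look-alikes. I'll zoom in to read the corners.

```bash
python3 - <<'E'
import cv2,numpy as np
a=cv2.imread('pics/a.png');b=cv2.imread('pics/b.png')
def crop(im,x0,y0,w,h,s):
    c=cv2.resize(im[y0:y0+h,x0:x0+w],None,fx=s,fy=s,interpolation=cv2.INTER_CUBIC)
    for x in range((x0+9)//10*10,x0+w,10):
        cv2.line(c,((x-x0)*s,0),((x-x0)*s,4 if x%50 else 12),(0,255,255),1)
        if x%20==0: cv2.putText(c,str(x),((x-x0)*s-8,14),0,.3,(0,255,255),1)
    for y in range((y0+9)//10*10,y0+h,10):
        cv2.line(c,(0,(y-y0)*s),(4,(y-y0)*s),(0,255,255),1)
        if y%20==0: cv2.putText(c,str(y),(6,(y-y0)*s+3),0,.3,(0,255,255),1)
    return c
A=crop(a,290,180,110,100,4)[:,:440]; B=crop(b,215,175,100,125,4)[:,:400]
H=600; f=np.zeros((600,800,3),np.uint8)
A=A[:, :400]; f[:400,:400]=A; f[:500,400:800]=B
D=crop(a,180,175,60,48,4); f[400:592,:240]=D
D=crop(b,280,145,50,25+10,4)[:100]; f[500:600,400:600]=D
cv2.imwrite('pics/c.png',f)
E
```

```text
(no output)
```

View pics/c.png

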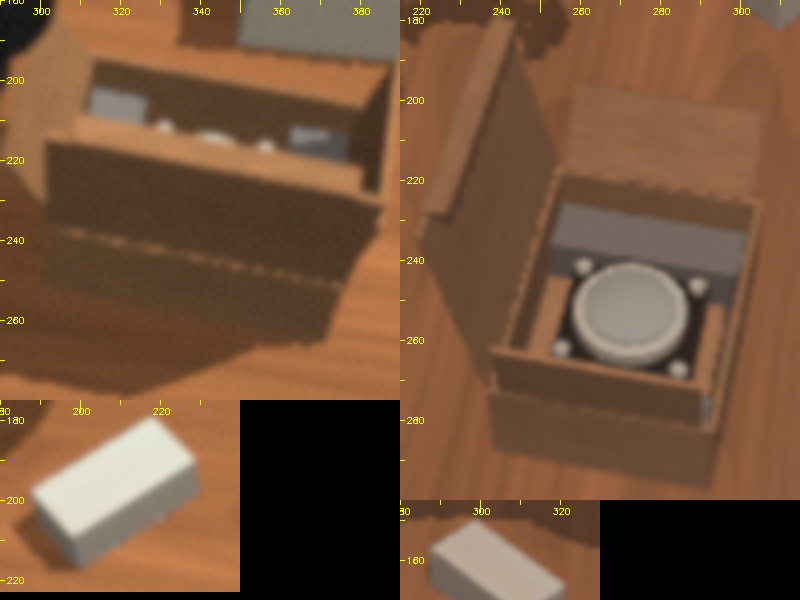

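```bash
python3 - <<'E'
from h import *
from scipy.optimize import least_squares
np.set_printoptions(precision=4,suppress=True)
S,D=cam('scene'),cam('side')
def pts(p):
    x,y,w,l,r,a=p
    def fl(s,t,ang): return [s,t*(0.088-0.06*np.cos(ang)),0.072+0.06*np.sin(ang)]
    def li(t,L=.14): return [0.07-L*np.cos(a),t,0.077+L*np.sin(a)]
    side=[([.07,-.09,.07],(254.5,218)),([-.07,-.09,.07],(305,225.8)),([-.07,.09,.07],(293.3,282.5)),([.07,.09,.07],(238,272)),
      (fl(.062,1,l),(237.5,262)),(fl(-.062,1,l),(292.5,272)),(fl(.062,-1,r),(258.7,195.5)),(fl(-.062,-1,r),(305.5,203.3)),
      (li(-.09),(240,180.5)),(li(.09),(220.5,231))]
    sc=[(li(-.09),(301.2,215)),(li(.09),(385.7,231)),([.07,-.09,.073],(305,237.5)),([.07,.09,.073],(376,252)),([.07,-.09,0],(301.7,252.5)),([.07,.09,0],(371,266)),
      ([-.07,-.09,.07],(313,195)),(fl(-.062,-1,r),(303.7,185)),(fl(.062,-1,r),(292.5,205))]
    c,s=np.cos(w),np.sin(w); M=np.array([[c,-s,0],[s,c,0],[0,0,1]]); o=[]
    for C,L in ((D,side),(S,sc)):
        P=np.array([q[0] for q in L])@M.T+[x,y,0]; o.append(proj(C,P)-np.array([q[1] for q in L]))
    return np.vstack(o)
best=min((least_squares(lambda p:pts(p).ravel(),[.53,.1,w,1.9,1.9,1.8],loss='soft_l1') for w in (0,-.3,.3)),key=lambda r:r.cost)
print(best.x,best.cost);print(pts(best.x))
for px in ((188,197.5),(218.75,179.25),(229.25,190),(198.75,208.75)): print(atz(S,px,.04))
E
```

```text
[ 0.5141  0.1271 -0.0173  1.721   2.0449  1.8056] 41.42109466891356
[[-0.9419 -0.7959]
 [ 0.4291 -0.0143]
 [ 0.1695  1.3614]
 [-1.6862  1.4496]
 [-0.0657  0.1344]
 [-1.9226 -0.3454]
 [-0.4376  1.3227]
 [-0.2825  1.018 ]
 [-0.9123 -2.8742]
 [-2.253   4.177 ]
 [-0.1484 -1.3161]
 [ 1.1357 -0.6497]
 [-3.6023 -1.6851]
 [ 0.2437 -1.12  ]
 [-1.4936 -1.5889]
 [-0.0058 -0.4963]
 [-0.7931 -3.2875]
 [-0.7255 -6.1729]
 [-0.134  14.0114]]
[ 0.5093 -0.2821  0.04  ]
[ 0.4322 -0.221   0.04  ]
[ 0.4617 -0.1827  0.04  ]
[ 0.538  -0.2428  0.04  ]
```

The fit puts the carton at (0.514, 0.127) with yaw near 0, the flaps at 1.72 and 2.04, and the lid at about 1.8. The block is at (0.485, -0.232), with its long axis at about -38°. I'll push the right flap first with the fingers shut.

>>> {"api": "apply_moves", "payload": {
  "commands": [
    [[-1,-0.12,-0.04,0,0,0,0],[-1,-0.25,-0.08,0,0,0,0],[-1,-0.36,-0.11,-0.05,0,0,0],[-1,-0.36,-0.11,-0.18,0,0,0],[-1,-0.36,-0.11,-0.315,0,0,0],[-1,-0.36,-0.11,-0.315,0,0,0]]
  ]
}}

```text
time_s: 1.75
tcp_pos: [0.503, -0.0438, 0.1025]
tool_rot: [0.707, 0.707, -0.003, -0.003]
wrist_force: [-0.6, -0.2, -0.4]
opening: 0.0
gripper_force: 0.0
```

>>> {"api": "apply_moves", "payload": {
  "commands": [
    [[-1,0,0.07,0,0,0,0],[-1,0,0.15,0,0,0,0],[-1,0,0.22,0,0,0,0],[-1,0,0.26,-0.02,0,0,0],[-1,0,0.285,-0.04,0,0,0],[-1,0,0.3,-0.06,0,0,0],[-1,0,0.3,-0.072,0,0,0],[-1,0,0.3,-0.072,0,0,0]]
  ]
}}

```text
time_s: 2.75
tcp_pos: [0.5056, 0.0752, 0.0759]
tool_rot: [0.707, 0.707, -0.001, -0.0]
wrist_force: [0.4, 0.6, 0.0]
opening: 0.0002
gripper_force: 0.0
```

>>> {"api": "apply_moves", "payload": {
  "commands": [
    [[-1,0,0,-0.01,0,0,0],[-1,0,0,-0.01,0,0,0],[-1,0,0,0.1,0,0,0],[-1,0,0,0.24,0,0,0],[-1,0,0.14,0.26,0,0,0],[-1,0,0.28,0.26,0,0,0],[-1,0,0.42,0.26,0,0,0],[-1,0,0.51,0.26,0,0,0]]
  ]
}}

```text
time_s: 3.75
tcp_pos: [0.5055, 0.2831, 0.1806]
tool_rot: [0.706, 0.708, 0.001, -0.0]
wrist_force: [-0.2, -0.8, -0.7]
opening: -0.0002
gripper_force: 0.0
```

```bash
python3 - <<'E'
from h import *
b=snap('side');a=snap('scene')
f=np.hstack([cv2.resize(a[150:290,270:410],(400,400)),cv2.resize(b[170:310,200:340],(400,400))])
cv2.imwrite('pics/d.png',f[:,:,::-1])
E
```

```text
(no output)
```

View pics/d.png

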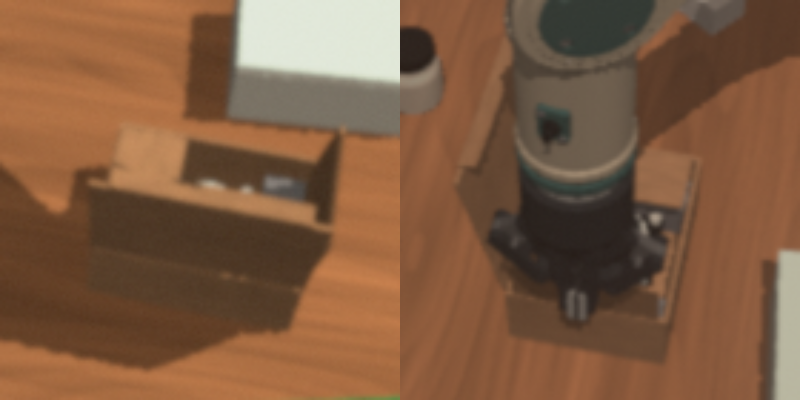

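The right flap lies flat and the left flap is still standing. I'll repeat the push, mirrored, for the left flap.

>>> {"api": "apply_moves", "payload": {
  "commands": [
    [[-1,0,0,-0.1,0,0,0],[-1,0,0,-0.19,0,0,0],[-1,0,-0.05,-0.19,0,0,0],[-1,0,-0.12,-0.19,0,0,0],[-1,0,-0.185,-0.19,0,0,0],[-1,0,-0.225,-0.21,0,0,0],[-1,0,-0.25,-0.23,0,0,0],[-1,0,-0.265,-0.25,0,0,0]]
  ]
}}

```text
time_s: 4.85
tcp_pos: [0.5062, 0.1735, 0.0802]
tool_rot: [0.707, 0.707, 0.0, 0.0]
wrist_force: [0.2, 1.1, -0.2]
opening: 0.0001
gripper_force: 0.2
```

>>> {"api": "apply_moves", "payload": {
  "commands": [
    [[-1,0,0,-0.015,0,0,0],[-1,0,0,-0.02,0,0,0],[-1,0,0,-0.02,0,0,0],[-1,0,0,0.1,0,0,0],[-1,0,-0.05,0.25,0,0,0],[-1,0.0,-0.1,0.4,0,0,0],[-1,0.1,-0.12,0.5,0,0,0],[-1,0.22,-0.12,0.55,0,0,0]]
  ]
}}

```text
time_s: 5.85
tcp_pos: [0.5956, 0.1262, 0.3039]
tool_rot: [0.707, 0.707, 0.002, 0.001]
wrist_force: [1.2, -0.1, -0.5]
opening: -0.0002
gripper_force: 0.0
```

>>> {"api": "apply_moves", "payload": {
  "commands": [
    [[-1,0.12,0,0,0,0,0],[-1,0.23,0,0,0,0,0],[-1,0.23,0,-0.1,0,0,0],[-1,0.23,0,-0.22,0,0,0],[-1,0.23,0,-0.32,0,0,0],[-1,0.23,0,-0.32,0,0,0]]
  ]
}}

```text
time_s: 6.6
tcp_pos: [0.683, 0.1265, 0.1683]
tool_rot: [0.707, 0.708, -0.003, -0.003]
wrist_force: [0.1, -0.8, 0.5]
opening: 0.0001
gripper_force: 0.0
```

```bash
python3 - <<'E'
from h import *
b=snap('side');a=snap('scene')
f=np.hstack([cv2.resize(a[150:290,270:410],(400,400)),cv2.resize(b[170:310,200:340],(400,400))])
cv2.imwrite('pics/e.png',f[:,:,::-1])
E
```

```text
(no output)
```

View pics/e.png

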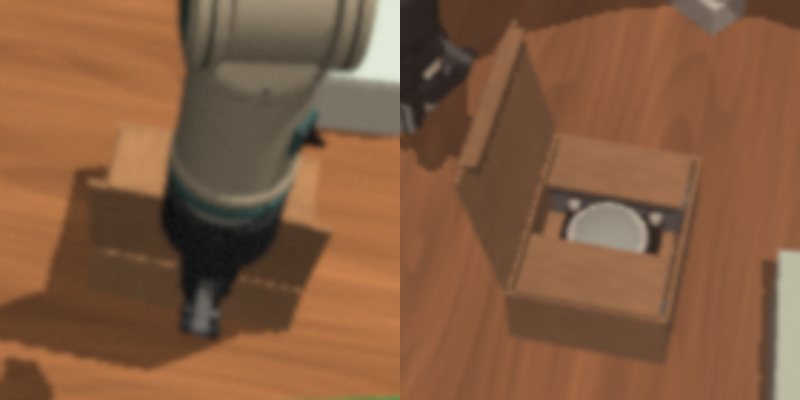

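Both flaps lie flat over the opening and the lid is still standing. Next I swing the lid over.

>>> {"api": "apply_moves", "payload": {
  "commands": [
    [[-1,-0.08,0,0,0,0,0],[-1,-0.15,0,0,0,0,0],[-1,-0.21,0,0,0,0,0],[-1,-0.26,0,0.003,0,0,0],[-1,-0.31,0,0,0,0,0],[-1,-0.345,0,-0.015,0,0,0],[-1,-0.375,0,-0.035,0,0,0],[-1,-0.4,0,-0.06,0,0,0]]
  ]
}}

```text
time_s: 7.7
tcp_pos: [0.5282, 0.1269, 0.1513]
tool_rot: [0.707, 0.707, 0.003, 0.002]
wrist_force: [0.5, -0.4, 1.2]
opening: -0.0003
gripper_force: 0.3
```

>>> {"api": "apply_moves", "payload": {
  "commands": [
    [[-1,-0.026,0,-0.026,0,0,0],[-1,-0.045,0,-0.06,0,0,0],[-1,-0.06,0,-0.094,0,0,0],[-1,-0.067,0,-0.13,0,0,0],[-1,-0.07,0,-0.15,0,0,0],[-1,-0.07,0,-0.155,0,0,0],[-1,-0.07,0,-0.155,0,0,0],[-1,-0.07,0,-0.155,0,0,0]]
  ]
}}

```text
time_s: 8.7
tcp_pos: [0.4989, 0.1262, 0.0871]
tool_rot: [0.707, 0.707, 0.001, 0.0]
wrist_force: [0.1, -0.0, 0.7]
opening: -0.0001
gripper_force: 0.4
```

>>> {"api": "apply_moves", "payload": {
  "commands": [
    [[-1,0,0,0.07,0,0,0],[-1,0,0,0.2,0,0,0],[-1,0,-0.08,0.3,0,0,0],[1,0,-0.22,0.4,0,0,0.05],[1,0,-0.36,0.4,0,0,0.1],[1,0,-0.5,0.4,0,0,0.15],[1,-0.01,-0.64,0.4,0,0,0.2],[1,-0.02,-0.78,0.4,0,0,0.25]]
  ]
}}

```text
time_s: 9.7
tcp_pos: [0.4896, -0.1879, 0.2468]
tool_rot: [0.38, 0.925, -0.0, 0.0]
wrist_force: [1.4, 0.1, 0.7]
opening: 0.0854
gripper_force: 0.0
```

>>> {"api": "apply_moves", "payload": {
  "commands": [
    [[1,-0.01,-0.12,0,0,0,0.037],[1,-0.01,-0.12,-0.1,0,0,0.037],[1,-0.01,-0.12,-0.15,0,0,0.037],[1,-0.01,-0.12,-0.15,0,0,0.037]]
  ]
}}

```text
time_s: 10.2
tcp_pos: [0.4846, -0.2338, 0.1853]
tool_rot: [0.329, 0.944, 0.0, -0.002]
wrist_force: [1.3, 0.2, 1.1]
opening: 0.0854
gripper_force: 0.0
```

```bash
python3 - <<'E'
from h import *
np.set_printoptions(precision=4,suppress=True)
c=cam('wrist');w=snap('wrist');s=env.sense()
print(s['tcp_pos'],R.from_quat(s['tool_rot']).as_matrix())
a=snap('scene');b=snap('side')
for r in env.spot_in('wrist','block')[:2]: print(r,atz(c,r['point'],.03))
f=np.zeros((600,800,3),np.uint8); f[:420,:560]=w; f[:240,560:]=cv2.resize(b[170:310,200:340],(240,240)); f[240:480,560:]=cv2.resize(a[150:290,270:410],(240,240))
cv2.imwrite('pics/f.png',f[:,:,::-1])
E
```

```text
[ 0.4857 -0.234   0.1865] [[-0.7842  0.6205 -0.0011]
 [ 0.6205  0.7842  0.0003]
 [ 0.0011 -0.0004 -1.    ]]
{'point': [271.1, 187.5], 'conf': 0.66} [ 0.4805 -0.2374  0.03  ]
```

View pics/f.png

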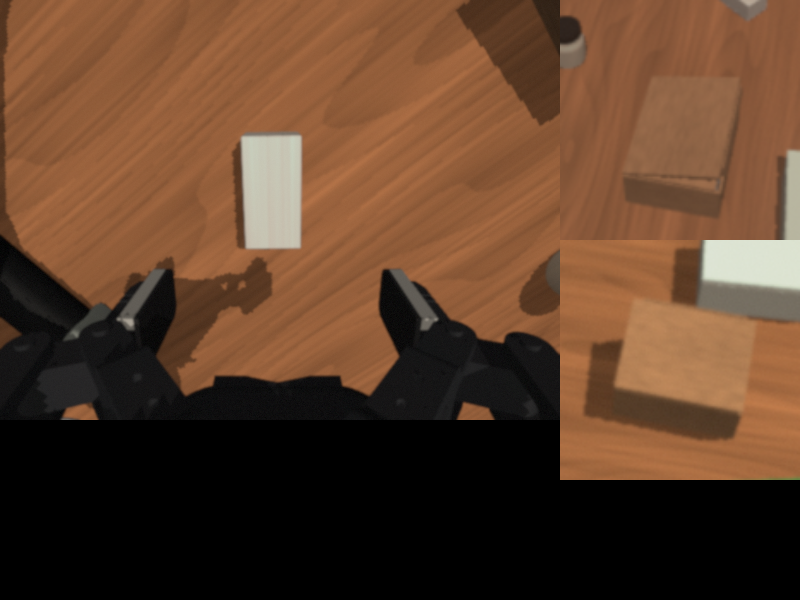

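The lid is over and slightly sprung up. The block's top face spans (241..301, 135..248) in the wrist view and lines up with the fingers.

```bash
python3 - <<'E'
from h import *
np.set_printoptions(precision=4,suppress=True)
c=cam('wrist')
P=np.array([atz(c,p,.04) for p in ((242,135),(301,135),(301,248),(244,248))]);print(P,P.mean(0))
d=(P[1]-P[2]);print(np.degrees(np.arctan2(d[1],d[0])))
E
```

```text
[[ 0.433  -0.228   0.04  ]
 [ 0.4628 -0.1902  0.04  ]
 [ 0.5425 -0.2507  0.04  ]
 [ 0.5107 -0.2909  0.04  ]] [ 0.4872 -0.2399  0.04  ]
142.814031870193
```

>>> {"api": "apply_moves", "payload": {
  "commands": [
    [[1,0.004,-0.008,-0.12,0,0,0.005],[1,0.004,-0.008,-0.24,0,0,0.005],[1,0.004,-0.008,-0.36,0,0,0.005],[1,0.004,-0.008,-0.43,0,0,0.005],[1,0.004,-0.008,-0.45,0,0,0.005],[-1,0.004,-0.008,-0.45,0,0,0.005],[-1,0.004,-0.008,-0.45,0,0,0.005],[-1,0.004,-0.008,-0.45,0,0,0.005]]
  ],
  "squeeze": 50
}}

```text
time_s: 11.4
tcp_pos: [0.4879, -0.2387, 0.0083]
tool_rot: [0.321, 0.947, -0.001, 0.001]
wrist_force: [-1.4, -1.6, 5.2]
opening: 0.0495
gripper_force: 53.8
```

>>> {"api": "apply_moves", "payload": {
  "commands": [
    [[-1,0,0,0,0,0,0],[-1,0,0,0,0,0,0],[-1,0,0,0.02,0,0,0],[-1,0,0,0.06,0,0,0],[-1,0,0,0.06,0,0,0]]
  ]
}}

```text
time_s: 12.02
tcp_pos: [0.4889, -0.2374, 0.0321]
tool_rot: [0.321, 0.947, 0.0, 0.002]
wrist_force: [0.0, -0.0, -5.0]
opening: 0.0492
gripper_force: 53.3
```

The block is held and its weight reads about 5 N. Now I carry it over the lid.

>>> {"api": "apply_moves", "payload": {
  "commands": [
    [[-1,0,0,0.1,0,0,0],[-1,0,0.02,0.22,0,0,0],[-1,0,0.08,0.34,0,0,-0.03],[-1,0,0.18,0.42,0,0,-0.07],[-1,0.02,0.29,0.42,0,0,-0.11],[-1,0.03,0.4,0.42,0,0,-0.15],[-1,0.04,0.51,0.42,0,0,-0.19],[-1,0.05,0.62,0.42,0,0,-0.23]]
  ]
}}

```text
time_s: 13.02
tcp_pos: [0.5071, 0.0125, 0.1984]
tool_rot: [0.637, 0.771, -0.0, -0.0]
wrist_force: [-0.3, -0.5, -4.6]
opening: 0.049
gripper_force: 55.5
```

>>> {"api": "apply_moves", "payload": {
  "commands": [
    [[-1,0.005,0.11,0,0,0,-0.03],[-1,0.015,0.2,0,0,0,-0.064],[-1,0.015,0.26,0,0,0,-0.064],[-1,0.015,0.285,0,0,0,-0.064],[-1,0.015,0.285,-0.05,0,0,-0.064],[-1,0.015,0.285,-0.08,0,0,-0.064],[-1,0.015,0.285,-0.08,0,0,-0.064]]
  ]
}}

```text
time_s: 13.9
tcp_pos: [0.5127, 0.1237, 0.1656]
tool_rot: [0.71, 0.704, -0.001, -0.001]
wrist_force: [0.3, -0.9, -4.8]
opening: 0.0496
gripper_force: 55.2
```

```bash
python3 - <<'E'
from h import *
np.set_printoptions(precision=4,suppress=True)
s=env.sense();print(s['tcp_pos'],s['tool_rot'],s['wrist_force'],s['moment'])
b=snap('side');a=snap('scene')
f=np.hstack([cv2.resize(a[150:290,270:410],(400,400)),cv2.resize(b[170:310,200:340],(400,400))])
cv2.imwrite('pics/g.png',f[:,:,::-1])
E
```

```text
[0.5127 0.1237 0.1656] [ 0.7098  0.7044 -0.0013 -0.0005] [ 0.3367 -0.8888 -4.76  ] [ 0.0024 -0.0318 -0.0139]
```

View pics/g.png

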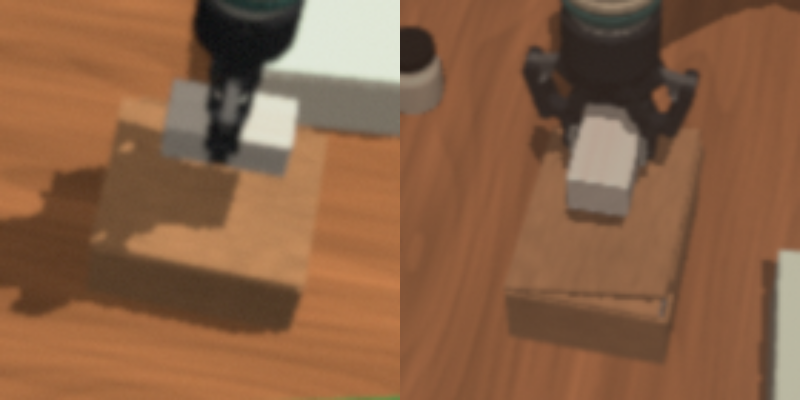

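The block is level and centred over the lid, so I'll lower it slowly.

>>> {"api": "apply_moves", "payload": {
  "commands": [
    [[-1,0,0,-0.05,0,0,0],[-1,0,0,-0.09,0,0,0],[-1,0,0,-0.12,0,0,0],[-1,0,0,-0.14,0,0,0],[-1,0,0,-0.155,0,0,0],[-1,0,0,-0.17,0,0,0],[-1,0,0,-0.18,0,0,0],[-1,0,0,-0.185,0,0,0]]
  ]
}}

```text
time_s: 15.0
tcp_pos: [0.5136, 0.1248, 0.0924]
tool_rot: [0.709, 0.705, -0.0, -0.0]
wrist_force: [0.2, 0.4, -4.9]
opening: 0.0491
gripper_force: 55.5
```

>>> {"api": "apply_moves", "payload": {
  "commands": [
    [[-1,0,0,-0.002,0,0,0],[-1,0,0,-0.005,0,0,0],[-1,0,0,-0.008,0,0,0],[-1,0,0,-0.008,0,0,0]]
  ]
}}

```text
time_s: 15.5
tcp_pos: [0.5137, 0.1248, 0.0893]
tool_rot: [0.709, 0.705, 0.0, 0.0]
wrist_force: [-0.5, -0.1, -5.2]
opening: 0.0491
gripper_force: 55.5
```

>>> {"api": "apply_moves", "payload": {
  "commands": [
    [[-1,0,0,-0.002,0,0,0],[-1,0,0,-0.004,0,0,0],[-1,0,0,-0.006,0,0,0],[-1,0,0,-0.006,0,0,0]]
  ]
}}

```text
time_s: 16.0
tcp_pos: [0.5137, 0.1249, 0.0873]
tool_rot: [0.709, 0.705, 0.0, 0.0]
wrist_force: [-1.7, 0.0, 0.8]
opening: 0.0492
gripper_force: 56.0
```

The force swung from -5 N to about +1 N, so the block is resting on the lid. I'll release it and retreat.

>>> {"api": "apply_moves", "payload": {
  "commands": [
    [[0.4,0,0,0,0,0,0],[0.6,0,0,0,0,0,0],[0.8,0,0,0,0,0,0],[0.8,0,0,0,0,0,0],[0.8,0,0,0.03,0,0,0],[0.8,0,0,0.12,0,0,0],[0.8,0,0,0.25,0,0,0],[0.8,0,0,0.4,0,0,0]]
  ]
}}

```text
time_s: 17.0
tcp_pos: [0.513, 0.1247, 0.2488]
tool_rot: [0.709, 0.705, -0.0, -0.0]
wrist_force: [1.6, 0.6, 0.4]
opening: 0.0769
gripper_force: 0.0
```

>>> {"api": "apply_moves", "payload": {
  "commands": [
    [[0.8,0,-0.1,0.1,0,0,0],[0.8,0,-0.25,0.1,0,0,0],[0.8,0,-0.4,0.1,0,0,0],[0.8,0,-0.4,0.1,0,0,0]]
  ]
}}

```text
time_s: 17.5
tcp_pos: [0.513, -0.0415, 0.2882]
tool_rot: [0.713, 0.701, -0.0, 0.002]
wrist_force: [-0.8, 0.9, -0.2]
opening: 0.0765
gripper_force: 0.0
```

```bash
python3 - <<'E'
from h import *
b=snap('side');a=snap('scene')
f=np.hstack([cv2.resize(a[150:290,270:410],(400,400)),cv2.resize(b[170:310,200:340],(400,400))])
cv2.imwrite('pics/i.png',f[:,:,::-1])
E
```

```text
(no output)
```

View pics/i.png

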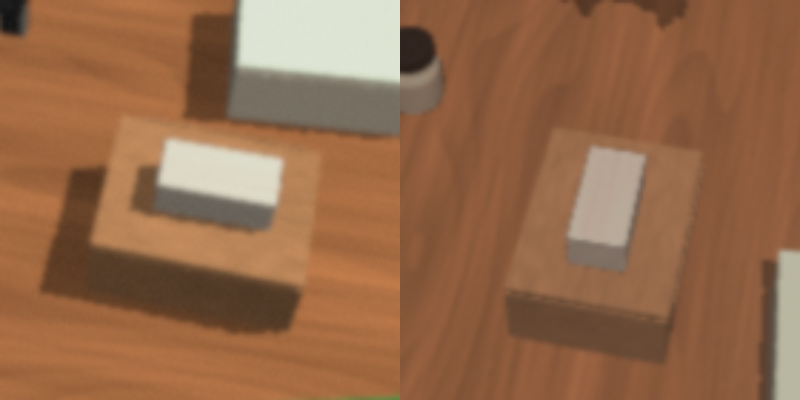

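The lid is shut, the block lies flat in its middle, and the arm is clear.

```bash
python3 -c "
from workcell import env
print(env.finish_job())"
```

```text
the job is handed in; nothing more can be done
None
```

I closed the carton and handed the job in; no verdict came back. Both end flaps are folded in, the lid is shut over them, and the last pictures show the block lying flat on the middle of the lid with the arm clear.

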